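# Scrap the clipped short channels

## Task

Five brass channels lie in a row on the wooden soldering block. The inspector has rejected the two that were cut too short and put a steel clip across one end of each: pick these two out and put them in the empty steel scrap bin at the side of the block, not in the carton of pins. Leave the three full-length channels where they lie.

Things in the scene. Friction and masses are not known exactly. Their poses are not given: they have to be found in the camera images.
- reject_a_center (a point): reject: short brass channel (sizes in mm), U section open upwards, 46 long x 36 wide x 24 high, walls 3, 0.1 kg, loose on the wooden block (fixed, 130 x 460 x 40 high). A fixed dark steel clip, 8 wide, lies across the walls at its +x end, up to 38 above the underside. Point: its middle, 12 above the underside; x along the length to the clip, z up. Grip across the 36 width.
- reject_b_center (a point): other reject, the same: short brass channel (sizes in mm), U section open upwards, 46 long x 36 wide x 24 high, walls 3, 0.1 kg, loose on the wooden block (fixed, 130 x 460 x 40 high). A fixed dark steel clip, 8 wide, lies across the walls at its +x end, up to 38 above the underside. Point: its middle, 12 above the underside; x along the length to the clip, z up. Grip across the 36 width.
- scrap_bin_in (a point): empty open steel bin, outside 180 (x) x 140 (y) x 70 mm high, walls 4 mm, fixed left or right of the wooden block (on the other side stands a fixed carton, 80 mm high, full of brass pins). Point: centre of the bin's inner floor, about 4 mm above the bench; x, y along its sides, z up.
- good_a_center (a point): good brass channel, same section but 76 mm long, no clip (36 mm wide, 24 mm high), about 0.15 kg, lying loose on the same wooden block; to be left alone. Point at its middle, 12 mm above the underside; x along its length.
- good_b_center (a point): good brass channel, same section but 76 mm long, no clip (36 mm wide, 24 mm high), about 0.15 kg, lying loose on the same wooden block; to be left alone. Point at its middle, 12 mm above the underside; x along its length.
- good_c_center (a point): good brass channel, same section but 76 mm long, no clip (36 mm wide, 24 mm high), about 0.15 kg, lying loose on the same wooden block; to be left alone. Point at its middle, 12 mm above the underside; x along its length.
Mind the look-alikes: they are no part of the job. What is shaped like the part that bears reject_b_center but blue is not meant.

How it is judged:
By the outcome, as a careful person would: the job done as asked, in the order asked, and still so for the second after the job is handed in, with the robot touching nothing.
It also fails if it takes over 53 s, if anything falls off the work surface, if the arm or the gripper's body presses on something with over 40 N, if the wrist force passes 120 N, or if a joint passes its speed limit or range.

## Robot

A 6-joint arm with a two-finger parallel gripper is mounted at the origin on the work surface. World frame = base frame: x ahead of the robot, y to its left, z up, the work surface at z = 0. Lengths are in mm, angles in degrees, forces in N, time in s.
With the tool pointing down it reaches from about 400 to 925 mm from the base axis. Payload 3.4 kg.
Tool frame: the origin (TCP) lies between the finger pads; the fingertips stand 14 mm ahead of it and the grasp point (between the pads) lies 5 mm behind it (nose_length is the distance from the TCP to the fingertips, in mm); x points along the fingers, y is the direction in which the jaws open and shut, and the axes are right-handed (so a half turn about x gives the same grasp; the last joint's range is limited). The gripper opens to 85 mm and grips with 20 to 120 N. Pads are 22 mm wide; open, the fingers measure 114 mm over their backs; the gripper's body (76 mm by 85 mm) begins 54 mm behind the grasp point. The pads swing forward as they close: fully open they stand 13 mm farther back than shut.
Start: joints at [60.189, 17.578, 86.31, -0, 76.112, -4.211], TCP at [248.47, 518.55, 245.305] pointing down, gripper open.
Joint ranges: [-179.03, 179.03], [-60, 130.46], [8.19, 133.38], [-81.62, 261.62], [5.75, 156.47], [-153.77, 153.77]. Speed limits (degrees/s): [147.25, 147.25, 180, 180, 180, 180].

## Interface

Orientations are given as a 3x3 rotation matrix whose columns are the frame's x, y, z axes.
In Python, from bench import read_state, snapshot, job_done, nose_length gives the robot as it stands.
- The arm moves only by the tool jog_arm, never from a script. Its argument "targets" is text: rows parted by semicolons, each of 6 numbers parted by spaces: the shift along the tool's x, y, z in cm, then the turn, a rotation vector about the tool's x, y, z in degrees. In form: dx dy dz rx ry rz; .... A call has 1 to 20 rows; each row shifts and turns the commanded pose from where the row before left it, along the tool's axes as they then stand; what a row does not reach is not made up. A row lasts 1/10 s, in which the tool goes at most 50 mm and 8.59 degrees, less where a joint would pass 70% of its speed; a pose out of reach is approached as far as the arm can. A call with a gripper value outside its range is refused whole. "grip" is the opening, from 0 (shut) to 1 (fully open), set as the call begins (left out, the last holds). The fingers move at their own pace and stop on an object; "newtons" is the grip in N (left out, the last holds). Time passes only in rows, so rows that do not move let the fingers close. It gives the time, the measured TCP pose, the force and the opening at its end, in the units of the state.
- read_state(): the state, without advancing time (a new reading comes with each control period).
- snapshot(name): name is "scene" or "top"; returns a dict with "image" (480x640x3 uint8, red, green, blue), "range_z" (480x640 float32, mm along the optical axis (not along the pixel's ray), 0 where there is no reading), "camera_matrix" (3x3 intrinsics, pixels), "eye" and "attitude" of the camera in the world. Camera axes: x right, y down, z forward; pixel columns grow to the right and rows downward; lengths in mm; the calibration is good to about 2 mm. A picture is of the moment at which its call begins.
- job_done(): hands the job in, once; it reports no verdict.
The state is a dict: "time_s": time; "joints": joint angles; "joint_vel": joint speeds; "joint_efforts": joint torques, N m; "position": TCP position; "orientation": TCP orientation; "ft_force": force on the tool from outside, world axes, zero at the start; "wrist_torque": the same for the moment, N m; "gripper_width": finger opening in mm.
Only numpy, scipy, OpenCV 4.12 (cv2) and the standard library are available. Lean on these libraries where they do the work, as an engineer would, in place of code of your own. Each camera call takes 0.05 s, during which the arm holds its last target.

## Working session

There is one attempt and no reset: what is moved stays moved. The work goes in short steps, Python scripts to look and compute and a tool call to move; the robot and the scene stay as the last step left them, time stands still between calls to the robot, and variables do not carry over. Pictures are saved under pics/ and viewed, and the job is handed in when it is done.

Besides the shell and the picture viewer there is one more tool, called after "Emit:" as name(argument=value, ...) on one line, values as JSON. jog_arm: Moves the arm, as the interface text tells. Its arguments: {"type":"object","properties":{"targets":{"type":"string"},"grip":{"type":"number"},"newtons":{"type":"number"}},"required":["targets"]}

```bash
mkdir -p pics
python3 - <<'E'
from bench import read_state, snapshot, nose_length
import cv2,numpy as np
s=read_state();print(s, nose_length)
for n in("scene","top"):
    d=snapshot(n);cv2.imwrite(f"pics/{n}0.png",d["image"][:,:,::-1]);np.savez(f"{n}0.npz",**d)
    print(n,d["camera_matrix"],d["eye"],d["attitude"])
E
```

```text
{'time_s': 0.0, 'joints': array([ 6.01904876e+01,  1.76227099e+01,  8.63847635e+01, -1.03316956e-03,
        7.61125262e+01, -4.21014377e+00]), 'joint_vel': array([0.03282632, 0.07599982, 0.02819737, 0.04199565, 0.02178202,
       0.0287943 ]), 'joint_efforts': array([ 8.24524213e-04, -4.57546949e+01, -2.51919866e+01,  1.63266268e-04,
        1.34059435e-02,  9.98103701e-06]), 'position': array([248.11783683, 517.94814849, 244.37078798]), 'orientation': array([[-1.02596788e-03,  4.32070819e-01,  9.01839096e-01],
       [-1.82596463e-03,  9.01837258e-01, -4.32072016e-01],
       [-9.99997807e-01, -2.09001830e-03, -1.36310023e-04]]), 'ft_force': array([-0.13157918,  0.49027498,  0.30668709]), 'wrist_torque': array([ 0.04021005, -0.03221316, -0.02818868]), 'gripper_width': 85.38512494098237} 14.0
scene [[516.75525536   0.         317.73228917]
 [  0.         516.75525536 238.6968495 ]
 [  0.           0.           1.        ]] [1172.704098    -49.12295963  910.58748888] [[ 0.05999333  0.77829774 -0.62502274]
 [ 0.99816551 -0.05188766  0.03119763]
 [-0.00814992 -0.62574779 -0.77998287]]
top [[509.95893356   0.         314.12799321]
 [  0.         509.95893356 240.54796145]
 [  0.           0.           1.        ]] [ 385.31715529  -16.89775418 1156.61193859] [[-0.03001835 -0.99488937  0.09640565]
 [-0.99953597  0.03037702  0.00225458]
 [-0.00517158 -0.09629324 -0.99533957]]
```

View pics/top0.png

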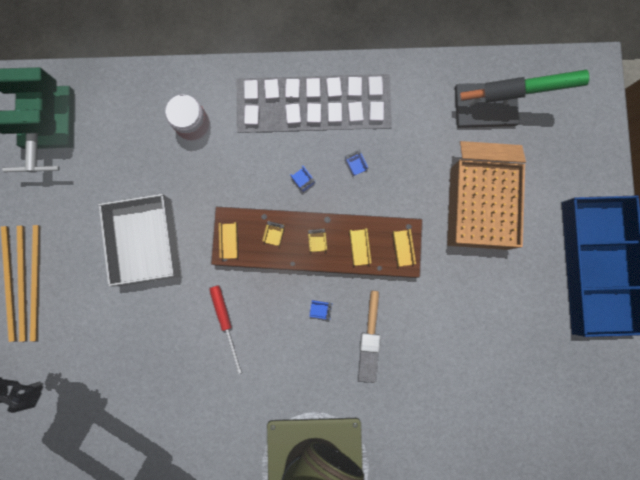

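View pics/scene0.png

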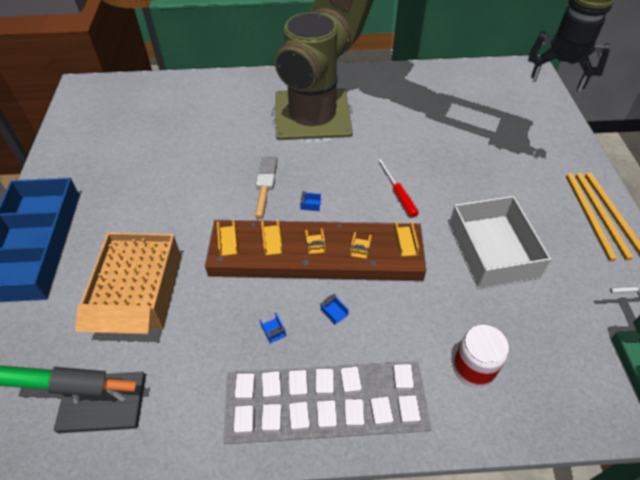

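The top view shows three yellow full-length channels at about (229,240), (360,247) and (404,247), and two short ones at (273,235) and (317,241). Three blue look-alikes sit at (302,179), (356,163) and (320,310). The steel bin is at (138,240) and the carton at (490,203). I choose the two short yellow ones and will check them in a close crop.

```bash
cat > h.py <<'E'
import numpy as np,cv2
def load(n): return dict(np.load(n+".npz"))
def ray(d,u,v,z):
    r=d["attitude"]@np.linalg.solve(d["camera_matrix"],[u,v,1.]);e=d["eye"];return e+r*(z-e[2])/r[2]
def cloud(d):
    v,u=np.mgrid[0:480,0:640];K=d["camera_matrix"];Z=d["range_z"]
    P=np.stack([(u-K[0,2])/K[0,0]*Z,(v-K[1,2])/K[1,1]*Z,Z],-1)
    return P@d["attitude"].T+d["eye"]
E
python3 - <<'E'
from h import *
d=load("top0");im=d["image"];s=load("scene0")
a=cv2.resize(im[195:285,205:430],None,fx=3.5,fy=3.5,interpolation=cv2.INTER_CUBIC)
b=cv2.resize(s["image"][210:285,200:430],(a.shape[1],257),interpolation=cv2.INTER_CUBIC)
cv2.imwrite("pics/crop.png",np.vstack([a,b])[:,:,::-1])
for n,d in(("top",d),("scene",s)):
    hsv=cv2.cvtColor(d["image"],cv2.COLOR_RGB2HSV);m=cv2.inRange(hsv,(20,120,90),(35,255,255))
    P=cloud(d)
    c,_=cv2.findContours(m,cv2.RETR_EXTERNAL,cv2.CHAIN_APPROX_NONE)
    for k in c:
        if cv2.contourArea(k)<30: continue
        mm=np.zeros_like(m);cv2.drawContours(mm,[k],-1,255,-1)
        u=cv2.minAreaRect(np.array([ray(d,*q[0],60)[:2] for q in k],np.float32))
        z=P[mm>0][:,2]
        print(n,cv2.boundingRect(k),np.round(u[0],1),np.round(u[1],1),round(u[2],1),np.percentile(z,[5,50,95]).round())
d=load("top0");P=cloud(d)
hsv=cv2.cvtColor(d["image"],cv2.COLOR_RGB2HSV)
for z0,z1,x0,x1,y0,y1 in((60,80,200,600,220,500),(30,50,200,600,-300,300),(-5,15,0,0,0,0)):
    m=((P[...,2]>z0)&(P[...,2]<z1)&(P[...,0]>x0)&(P[...,0]<x1)&(P[...,1]>y0)&(P[...,1]<y1))
    q=P[m][:,:2].astype(np.float32)
    if len(q): print(len(q),cv2.minAreaRect(q),q.min(0),q.max(0),np.median(P[m][:,2]))
E
```

```text
top (309, 233, 18, 19) [487.3 -21.2] [37.4 37.4] 4.5 [39. 42. 64.]
top (393, 230, 21, 36) [ 471.2 -206.9] [74.4 38.3] 5.4 [40. 43. 65.]
top (350, 229, 21, 37) [ 475.  -112.7] [76.7 38.6] 3.8 [39. 43. 64.]
top (263, 225, 20, 20) [505.5  75.5] [37.4 37.8] 73.6 [39. 43. 65.]
top (220, 223, 17, 35) [498.3 171.8] [34.7 73.9] 89.1 [39. 43. 64.]
scene (355, 240, 14, 6) [505.8  76.6] [27.9 10.9] 65.0 [42. 45. 67.]
scene (397, 228, 18, 27) [508.9 168.2] [27.9 70. ] 88.7 [42. 45. 48.]
scene (264, 227, 16, 27) [ 486.6 -111.2] [70.3 30. ] 5.1 [42. 45. 48.]
scene (220, 227, 16, 28) [ 482.2 -204.8] [70.5 28.8] 7.1 [42. 45. 64.]
scene (578, 175, 52, 81) [459.  609.8] [234.8   8.7] 2.9 [10. 13. 16.]
scene (570, 175, 44, 82) [458.4 582.9] [236.1   9.2] 1.0 [10. 13. 16.]
scene (589, 174, 51, 74) [448.6 638.8] [218.1   5.9] 5.9 [11. 13. 15.]
773 ((505.6755065917969, 368.728271484375), (180.52142333984375, 142.7034149169922), 7.2101263999938965) [408.7742  287.07663] [599.7598  449.43527] 67.68124339875953
11571 ((444.94415283203125, 29.29229736328125), (551.7410888671875, 233.56805419921875), 84.77407836914062) [ 321.18182 -254.35023] [575.31116 299.8297 ] 39.573117250150744
```

View pics/crop.png

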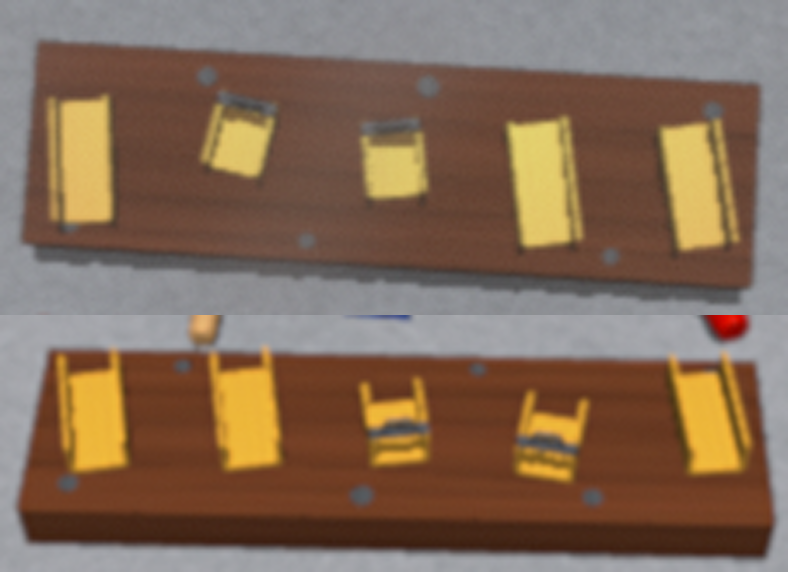

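Run:
```python
from h import *
for n in("top","scene"):
    d=load(n+"0");P=cloud(d)
    for nm,(cx,cy) in dict(ga=(498,171),A=(512,75),B=(493,-21),gb=(475,-112),gc=(471,-207)).items():
        m=(np.hypot(P[...,0]-cx,P[...,1]-cy)<47)&(P[...,2]>53)&(P[...,2]<85)
        q=P[m];r=cv2.minAreaRect(q[:,:2].astype(np.float32))
        mc=q[q[:,2]>72]
        print(n,nm,len(q),np.round(r[0],1),np.round(r[1],1),round(r[2],1),'z',np.percentile(q[:,2],[50,98]).round(1),'clip',len(mc),mc[:,:2].mean(0).round(1) if len(mc) else '')
d=load("top0");a=cv2.resize(d["image"][215:260,250:340],None,fx=8,fy=8,interpolation=cv2.INTER_CUBIC)
cv2.imwrite("pics/c2.png",a[:,:,::-1])
d=load("scene0");a=cv2.resize(d["image"][215:275,290:390],None,fx=8,fy=8,interpolation=cv2.INTER_CUBIC)
cv2.imwrite("pics/c3.png",a[:,:,::-1])
```

```text
top ga 152 [498.9 171.7] [76.2 37. ] 0.5 z [61.7 66.9] clip 0 
top A 133 [511.1  73.1] [36.4 46.2] 74.9 z [65.  77.6] clip 11 [528.3  67.6]
top B 117 [494.1 -21.5] [45.6 35.8] 3.2 z [65.7 76.7] clip 13 [511.9 -19.3]
top gb 128 [ 476.  -113.5] [75.5 36.5] 4.3 z [62.5 67.4] clip 0 
top gc 155 [ 471.5 -208.5] [74.4 37. ] 6.2 z [62.3 67. ] clip 0 
scene ga 180 [495.6 171.4] [78.6 36.9] 1.1 z [63.4 67.8] clip 0 
scene A 146 [508.9  72.8] [36.  48.3] 74.3 z [67.4 79.8] clip 18 [527.7  70.3]
scene B 141 [490.9 -21.6] [52.4 36.1] 3.6 z [67.9 78.8] clip 19 [509.8 -19.6]
scene gb 96 [ 474.1 -113.9] [77.5 35.8] 4.8 z [65.  69.7] clip 0 
scene gc 121 [ 469.9 -208.4] [76.4 36.1] 6.3 z [64.8 68.9] clip 0
```

View pics/c2.png

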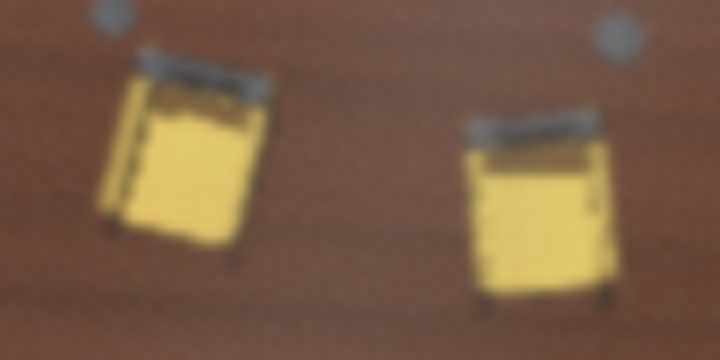

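View pics/c3.png

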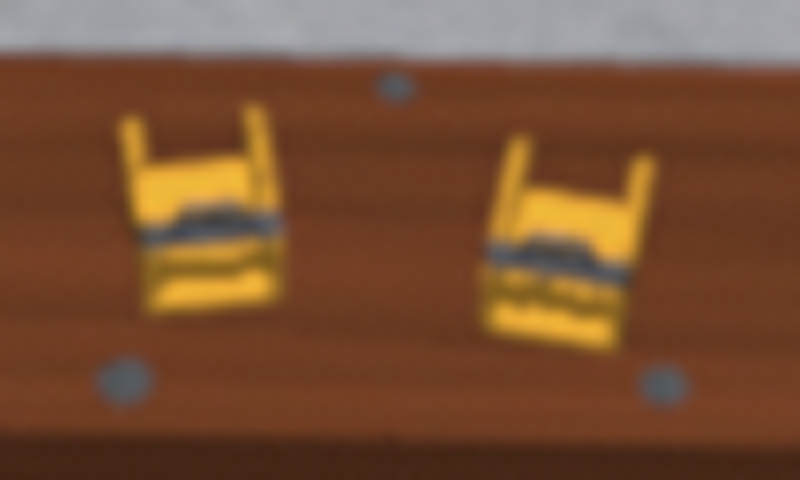

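```bash
cat >> h.py <<'E'
def plan(s,tgt,yaw=None):
    R=s["orientation"];p=s["position"]
    d=np.array(tgt)-p
    j=np.degrees(np.arctan2(R[1,1],R[0,1]))
    print("t",round(s["time_s"],2),"pos",p.round(1),"jaw",round(j,1),"shift cm tool",(R.T@d/10).round(2),"rx",None if yaw is None else round(-(yaw-j),1),"F",s["ft_force"].round(1),"w",round(s["gripper_width"],1),"tilt",R[:,0].round(3))
E
python3 - <<'E'
from h import *; from bench import *
plan(read_state(),(510.5,73,130),75)
E
```

```text
t 0.1 pos [248.2 518.  244.5] jaw 64.4 shift cm tool [ 11.49 -28.78  42.89] rx -10.6 F [-0.8 -0.7 -0.7] w 85.4 tilt [-0.001 -0.002 -1.   ]
```

Emit:
jog_arm(targets="0.82 -2.06 3.06 0 0 0;0.82 -2.06 3.06 0 0 0;0.82 -2.06 3.06 0 0 0;0.82 -2.06 3.06 0 0 0;0.82 -2.06 3.06 0 0 0;0.82 -2.06 3.06 0 0 0;0.82 -2.06 3.06 0 0 0;0.82 -2.06 3.06 0 0 0;0.82 -2.06 3.06 0 0 0;0.82 -2.06 3.06 0 0 0;0.82 -2.06 3.06 0 0 0;0.82 -2.06 3.06 0 0 0;0.82 -2.06 3.06 0 0 0;0.82 -2.06 3.06 0 0 0;0 0 0 -5.3 0 0;0 0 0 -5.3 0 0;0 0 0 0 0 0;0 0 0 0 0 0", grip=0.75)

```text
time_s: 1.9
position: [509.9, 73.3, 130.3]
orientation: [[-0.001, 0.261, 0.965], [-0.0, 0.965, -0.261], [-1.0, -0.0, -0.001]]
ft_force: [1.1, 0.3, -0.4]
gripper_width: 64.2
```

Run:
```python
from h import *; from bench import *
plan(read_state(),(510.5,73,57),75)
d=snapshot("top");cv2.imwrite("pics/top1.png",cv2.resize(d["image"][180:300,190:440],None,fx=3,fy=3)[:,:,::-1])
d=snapshot("scene");cv2.imwrite("pics/scene1.png",cv2.resize(d["image"][160:300,240:460],None,fx=3,fy=3)[:,:,::-1])
```

```text
t 1.9 pos [509.9  73.3 130.3] jaw 74.9 shift cm tool [ 7.33 -0.02  0.07] rx -0.1 F [ 1.1  0.3 -0.4] w 64.2 tilt [-0.001 -0.    -1.   ]
```

View pics/scene1.png

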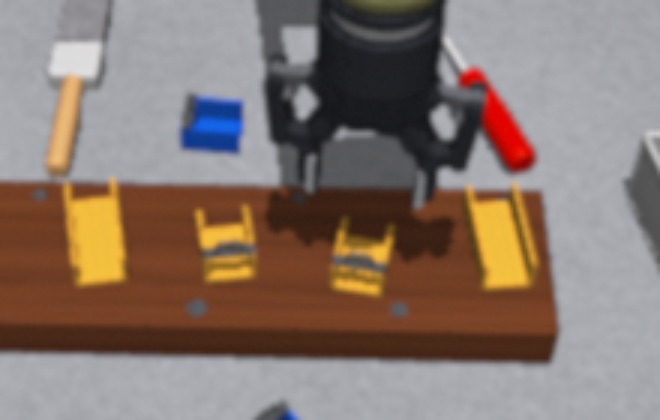

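The fingers straddle the clipped channel, which shows at crop (362,260). Next I descend and grip.

Emit:
jog_arm(targets="1.8 0 0.07 0 0 0;1.8 0 0 0 0 0;1.8 0 0 0 0 0;1.0 0 0 0 0 0;0.9 0 0 0 0 0;0 0 0 0 0 0;0 0 0 0 0 0")

```text
time_s: 2.7
position: [511.2, 73.3, 57.7]
orientation: [[0.0, 0.259, 0.966], [0.0, 0.966, -0.259], [-1.0, 0.0, 0.0]]
ft_force: [0.0, 0.8, 0.3]
gripper_width: 64.0
```

Emit:
jog_arm(targets="0 0 0 0 0 0;0 0 0 0 0 0;0 0 0 0 0 0;0 0 0 0 0 0;0 0 0 0 0 0;0 0 0 0 0 0;0 0 0 0 0 0;0 0 0 0 0 0", grip=0, newtons=40)

```text
time_s: 3.5
position: [511.6, 73.3, 58.4]
orientation: [[0.002, 0.259, 0.966], [0.0, 0.966, -0.259], [-1.0, 0.001, 0.002]]
ft_force: [-0.0, 0.6, 6.7]
gripper_width: 34.6
```

Emit:
jog_arm(targets="-0.8 0 0 0 0 0;-1.2 0 0 0 0 0;-2.5 0 0 0 0 0;-2.5 0 0 0 0 0;-2.5 0 0 0 0 0;0 0 0 -5.5 0 0;0 0 0 -5.5 0 0;0 0 0 -5.5 0 0;0 0 0 -5.7 0 0;0 0 0 0 0 0;0 0 0 0 0 0")

```text
time_s: 4.6
position: [510.8, 73.1, 153.0]
orientation: [[0.0, -0.123, 0.992], [0.0, 0.992, 0.123], [-1.0, -0.0, 0.0]]
ft_force: [-0.8, 0.2, -1.1]
gripper_width: 35.1
```

Run:
```python
from h import *; from bench import *
plan(read_state(),(547,374,150),97.2)
d=snapshot("scene");cv2.imwrite("pics/scene2.png",cv2.resize(d["image"][100:300,200:560],None,fx=2.2,fy=2.2)[:,:,::-1])
```

```text
t 4.6 pos [510.8  73.1 153. ] jaw 97.1 shift cm tool [ 0.3  29.41  7.29] rx -0.1 F [-0.8  0.2 -1.1] w 35.1 tilt [ 0.  0. -1.]
```

View pics/scene2.png

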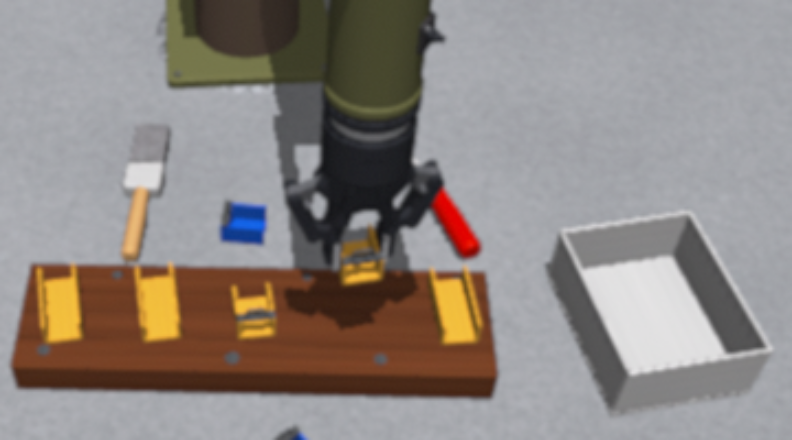

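The clipped channel is held, at crop (362,258). Next I carry it over the bin.

Emit:
jog_arm(targets="0 1.5 0.36 0 0 0;0 2.8 0.7 0 0 0;0 2.8 0.7 0 0 0;0 2.8 0.7 0 0 0;0 2.8 0.7 0 0 0;0 2.8 0.7 0 0 0;0 2.8 0.7 0 0 0;0 2.8 0.7 0 0 0;0 2.8 0.7 0 0 0;0 2.8 0.7 0 0 0;0 1.8 0.4 0 0 0;0 0.9 0.2 0 0 0;0 0 0 0 0 0;0 0 0 0 0 0")

```text
time_s: 6.05
position: [545.6, 373.1, 152.2]
orientation: [[-0.001, -0.125, 0.992], [-0.001, 0.992, 0.125], [-1.0, -0.001, -0.001]]
ft_force: [-0.0, -0.6, -1.3]
gripper_width: 35.2
```

Run:
```python
from h import *; from bench import *
plan(read_state(),(547,374,30),97.2)
d=snapshot("scene");cv2.imwrite("pics/scene3.png",cv2.resize(d["image"][100:320,360:600],None,fx=2.5,fy=2.5)[:,:,::-1])
```

```text
t 6.05 pos [545.6 373.1 152.2] jaw 97.2 shift cm tool [12.22  0.09  0.16] rx -0.0 F [-0.  -0.6 -1.3] w 35.2 tilt [-0.001 -0.001 -1.   ]
```

View pics/scene3.png

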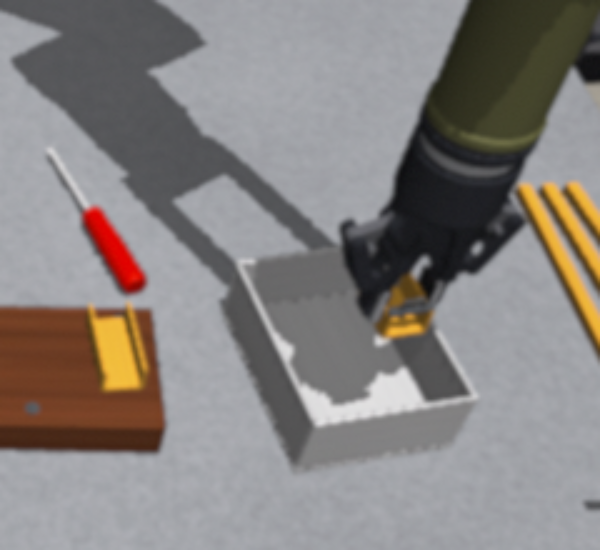

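Emit:
jog_arm(targets="2 0 0 0 0 0;2.5 0 0 0 0 0;2.5 0 0 0 0 0;2 0 0 0 0 0;1.2 0 0 0 0 0;1 0 0 0 0 0;0.9 0 0 0 0 0;0 0 0 0 0 0;0 0 0 0 0 0;0 0 0 0 0 0")

```text
time_s: 7.1
position: [546.7, 374.4, 32.4]
orientation: [[0.002, -0.125, 0.992], [0.001, 0.992, 0.125], [-1.0, 0.001, 0.002]]
ft_force: [-0.8, 0.0, -1.0]
gripper_width: 35.2
```

Emit:
jog_arm(targets="0 0 0 0 0 0;0 0 0 0 0 0;0 0 0 0 0 0;0 0 0 0 0 0;0 0 0 0 0 0", grip=0.68)

```text
time_s: 7.6
position: [546.1, 374.0, 31.6]
orientation: [[0.0, -0.125, 0.992], [0.0, 0.992, 0.125], [-1.0, 0.0, 0.0]]
ft_force: [-0.1, -0.1, -0.2]
gripper_width: 57.8
```

Emit:
jog_arm(targets="-1 0 0 0 0 0;-2 0 0 0 0 0;-2.5 0 0 0 0 0;-2.5 0 0 0 0 0;-2.5 0 0 0 0 0;-1 0 0 0 0 0;0 0 0 0 0 0")

```text
time_s: 8.3
position: [547.2, 374.6, 148.9]
orientation: [[0.004, -0.125, 0.992], [0.002, 0.992, 0.125], [-1.0, 0.002, 0.004]]
ft_force: [0.9, 0.2, -0.0]
gripper_width: 58.1
```

Run:
```python
from h import *; from bench import *
plan(read_state(),(493.5,-21.5,140),93.5)
d=snapshot("scene");cv2.imwrite("pics/scene4.png",cv2.resize(d["image"][100:320,360:600],None,fx=2.5,fy=2.5)[:,:,::-1])
```

```text
t 8.3 pos [547.2 374.6 148.9] jaw 97.2 shift cm tool [  0.78 -38.63 -10.29] rx 3.7 F [ 0.9  0.2 -0. ] w 58.1 tilt [ 0.004  0.002 -1.   ]
```

View pics/scene4.png

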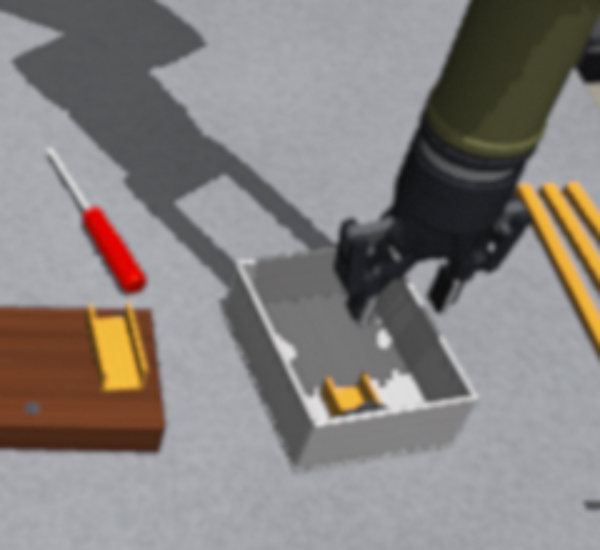

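The first reject lies in the bin, at crop (350,395). Next is the other one.

Emit:
jog_arm(targets="0 -1.5 -0.4 0 0 0;0 -3 -0.8 0 0 0;0 -3 -0.8 0 0 0;0 -3 -0.8 0 0 0;0 -3 -0.8 0 0 0;0 -3 -0.8 0 0 0;0 -3 -0.8 0 0 0;0 -3 -0.8 0 0 0;0 -3 -0.8 0 0 0;0 -3 -0.8 0 0 0;0 -3 -0.8 0 0 0;0 -3 -0.8 0 0 0;0 -3 -0.8 0 0 0;0 -1.1 -0.3 0 0 0;0 0 0 3.7 0 0;0 0 0 0 0 0;0 0 0 0 0 0", grip=0.75)

```text
time_s: 10.05
position: [491.4, -21.7, 145.8]
orientation: [[-0.002, -0.062, 0.998], [0.0, 0.998, 0.062], [-1.0, 0.0, -0.002]]
ft_force: [0.0, -0.2, -0.5]
gripper_width: 64.1
```

Run:
```python
from h import *; from bench import *
plan(read_state(),(493.5,-21.5,58),93.5)
d=snapshot("scene");cv2.imwrite("pics/scene5.png",cv2.resize(d["image"][100:300,200:560],None,fx=2.2,fy=2.2)[:,:,::-1])
```

```text
t 10.05 pos [491.4 -21.7 145.8] jaw 93.6 shift cm tool [8.78 0.   0.22] rx 0.1 F [ 0.  -0.2 -0.5] w 64.1 tilt [-0.002  0.    -1.   ]
```

View pics/scene5.png

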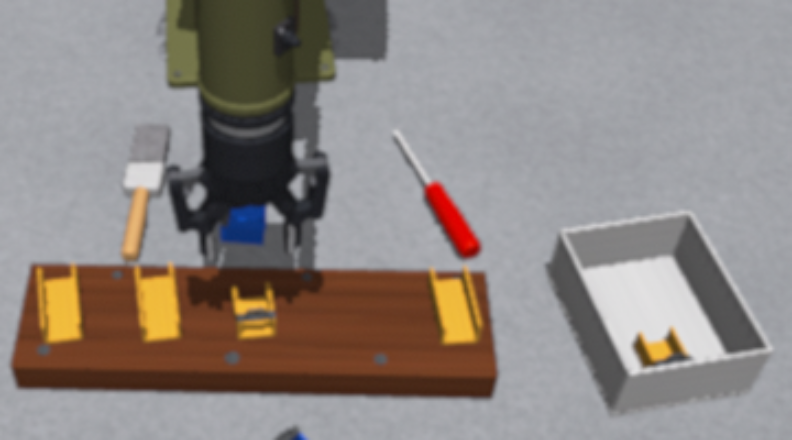

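The gripper is aligned over the second clipped channel at crop (255,310). The first sits in the bin at (662,347).

Emit:
jog_arm(targets="1.8 0 0.2 0 0 0;1.8 0 0 0 0 0;1.8 0 0 0 0 0;1.5 0 0 0 0 0;1.0 0 0 0 0 0;0.8 0 0 0 0 0;0 0 0 0 0 0;0 0 0 0 0 0")

```text
time_s: 10.9
position: [494.5, -21.7, 59.7]
orientation: [[0.0, -0.062, 0.998], [-0.0, 0.998, 0.062], [-1.0, -0.0, 0.0]]
ft_force: [-0.1, 0.9, 0.0]
gripper_width: 63.8
```

Emit:
jog_arm(targets="0 0 0 0 0 0;0 0 0 0 0 0;0 0 0 0 0 0;0 0 0 0 0 0;0 0 0 0 0 0;0 0 0 0 0 0;0 0 0 0 0 0;0 0 0 0 0 0", grip=0, newtons=40)

```text
time_s: 11.7
position: [494.9, -21.8, 60.4]
orientation: [[0.002, -0.061, 0.998], [-0.0, 0.998, 0.061], [-1.0, -0.0, 0.002]]
ft_force: [-0.2, 1.0, 5.9]
gripper_width: 35.4
```

Emit:
jog_arm(targets="-0.8 0 0 0 0 0;-1.2 0 0 0 0 0;-2.5 0 0 0 0 0;-2.5 0 0 0 0 0;-2.5 0 0 0 0 0;0 0 0 -3.6 0 0;0 0 0 0 0 0;0 0 0 0 0 0")

```text
time_s: 12.5
position: [493.6, -21.8, 154.3]
orientation: [[-0.001, -0.122, 0.993], [0.0, 0.993, 0.122], [-1.0, 0.0, -0.001]]
ft_force: [0.4, -0.0, -1.2]
gripper_width: 35.0
```

Run:
```python
from h import *; from bench import *
plan(read_state(),(464,363.5,150),97.2)
d=snapshot("scene");cv2.imwrite("pics/scene6.png",cv2.resize(d["image"][100:300,200:560],None,fx=2.2,fy=2.2)[:,:,::-1])
```

```text
t 12.5 pos [493.6 -21.8 154.3] jaw 97.0 shift cm tool [ 0.44 38.6   1.78] rx -0.2 F [ 0.4 -0.  -1.2] w 35.0 tilt [-0.001  0.    -1.   ]
```

View pics/scene6.png

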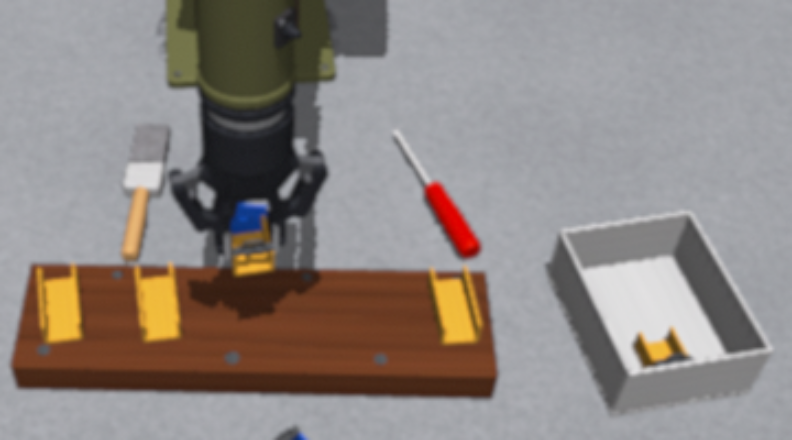

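The second reject is held, at crop (253,252).

Emit:
jog_arm(targets="0 1.5 0.1 0 0 0;0 3 0.15 0 0 0;0 3 0.15 0 0 0;0 3 0.15 0 0 0;0 3 0.15 0 0 0;0 3 0.15 0 0 0;0 3 0.15 0 0 0;0 3 0.15 0 0 0;0 3 0.15 0 0 0;0 3 0.15 0 0 0;0 3 0.1 0 0 0;0 3 0.1 0 0 0;0 2.3 0.1 0 0 0;0 1.2 0.1 0 0 0;0 0.6 0 0 0 0;0 0 0 0 0 0;0 0 0 0 0 0")

```text
time_s: 14.25
position: [464.7, 362.4, 154.2]
orientation: [[-0.001, -0.123, 0.992], [-0.001, 0.992, 0.123], [-1.0, -0.001, -0.001]]
ft_force: [0.4, -0.4, -1.2]
gripper_width: 35.0
```

Run:
```python
from h import *; from bench import *
plan(read_state(),(464,363.5,32),97.2)
```

```text
t 14.25 pos [464.7 362.4 154.2] jaw 97.1 shift cm tool [12.22  0.13 -0.05] rx -0.1 F [ 0.4 -0.4 -1.2] w 35.0 tilt [-0.001 -0.001 -1.   ]
```

Emit:
jog_arm(targets="2 0.1 0 0 0 0;2.5 0 0 0 0 0;2.5 0 0 0 0 0;2 0 0 0 0 0;1.2 0 0 0 0 0;1 0 0 0 0 0;0.9 0 0 0 0 0;0 0 0 0 0 0;0 0 0 0 0 0;0 0 0 0 0 0")

```text
time_s: 15.25
position: [465.3, 365.0, 34.3]
orientation: [[0.001, -0.124, 0.992], [0.001, 0.992, 0.124], [-1.0, 0.001, 0.001]]
ft_force: [-0.4, 1.0, -1.0]
gripper_width: 35.3
```

Emit:
jog_arm(targets="0 0 0 0 0 0;0 0 0 0 0 0;0 0 0 0 0 0;0 0 0 0 0 0;0 0 0 0 0 0", grip=0.68)

```text
time_s: 15.75
position: [464.8, 364.6, 33.6]
orientation: [[0.0, -0.124, 0.992], [0.0, 0.992, 0.124], [-1.0, 0.0, 0.0]]
ft_force: [0.4, -0.1, 1.1]
gripper_width: 58.2
```

Emit:
jog_arm(targets="-1 0 0 0 0 0;-2 0 0 0 0 0;-2.5 0 0 0 0 0;-2.5 0 0 0 0 0;-2.5 0 0 0 0 0;-2.5 0 0 0 0 0;-2.5 0 0 0 0 0;-2 0 0 0 0 0;-1 0 0 0 0 0;0 1.5 0 0 0 0;0 2.5 0 0 0 0;0 3 0 0 0 0;0 3 0 0 0 0;0 2.5 0 0 0 0;0 1.5 0 0 0 0;0 0 0 0 0 0;0 0 0 0 0 0;0 0 0 0 0 0")

```text
time_s: 17.55
position: [447.4, 502.2, 218.1]
orientation: [[-0.001, -0.123, 0.992], [-0.001, 0.992, 0.123], [-1.0, -0.001, -0.001]]
ft_force: [0.1, 0.3, -0.3]
gripper_width: 58.1
```

Run:
```python
from h import *; from bench import *
plan(read_state(),(464,363.5,32),97.2)
a=snapshot("top");b=snapshot("scene")
cv2.imwrite("pics/end_top.png",cv2.resize(a["image"][150:300,80:440],None,fx=2.2,fy=2.2)[:,:,::-1])
cv2.imwrite("pics/end_scene.png",cv2.resize(b["image"][100:300,200:560],None,fx=2.2,fy=2.2)[:,:,::-1])
P=cloud(b)
for nm,(cx,cy) in dict(ga=(498,171),gb=(475,-112),gc=(471,-207)).items():
    m=(np.hypot(P[...,0]-cx,P[...,1]-cy)<47)&(P[...,2]>53)&(P[...,2]<85)
    r=cv2.minAreaRect(P[m][:,:2].astype(np.float32));print(nm,np.round(r[0],1),np.round(r[1],1),round(r[2],1))
```

```text
t 17.55 pos [447.4 502.2 218.1] jaw 97.1 shift cm tool [ 18.63 -13.95  -0.04] rx -0.1 F [ 0.1  0.3 -0.3] w 58.1 tilt [-0.001 -0.001 -1.   ]
ga [495.6 171.4] [79.4 37.4] 0.8
gb [ 474.5 -113.9] [78.1 35.8] 4.8
gc [ 469.6 -208.4] [78.5 36.2] 6.2
```

View pics/end_top.png

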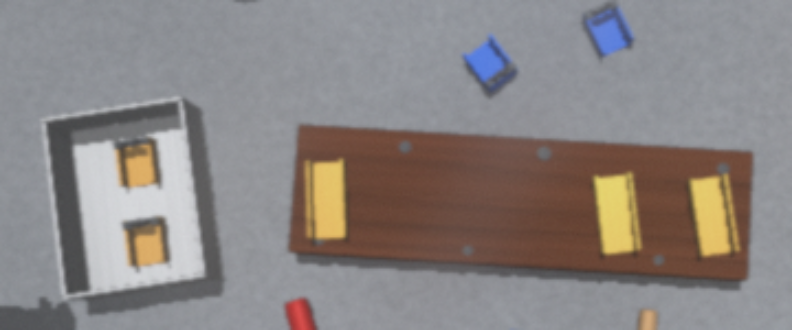

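View pics/end_scene.png

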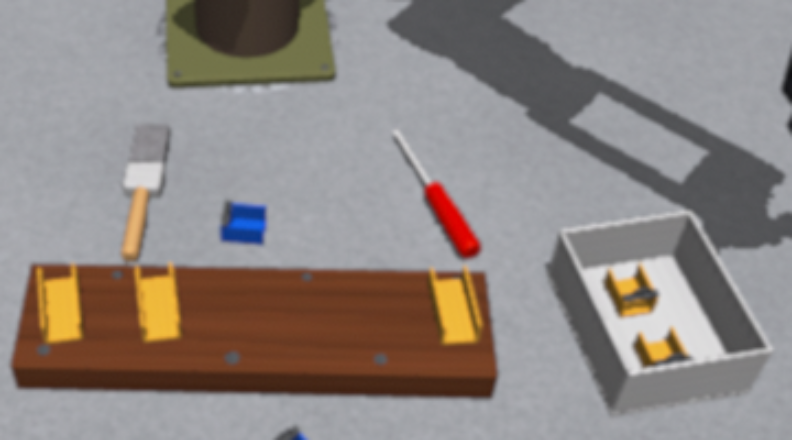

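Both rejects stand in the bin, at top-crop (138,165) and (147,245). The three good channels are unmoved, and the arm is clear.

```bash
python3 -c "
from bench import *
print(job_done())"
```

```text
the job is handed in; nothing more can be done
None
```

I put the two short, clipped brass channels upright and side by side in the steel scrap bin, then handed the job in at about 17.7 s of the 53 s allowed.

The last pictures from both cameras show both rejects on the bin floor and the gripper clear of everything. The three good channels measure within 0.5 mm and 0.3° of where they lay at the start. I did not touch the carton of pins or the blue look-alikes.

The highest outside force in any move report was about 7 N, as the fingers closed, and no last check failed. The two cameras differed by about 2–3 mm, roughly the stated calibration, and the grasps allowed for that.

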